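Re-rack the sawn stone bars for polishing, in the same order

ROBOT

A 6-joint arm with a two-finger parallel gripper is mounted at the origin on the work surface. World frame = base frame: x ahead of the robot, y to its left, z up, the work surface at z = 0. Lengths are in m, angles in degrees, forces in N, time in s.
With the tool pointing down it reaches from about 0.3 to 0.75 m from the base axis. Payload 8.5 kg.
Tool frame: the origin (TCP) lies at the very end of the fingers, on their centre line; the grasp point (between the pads) lies 19 mm behind it (env.hold_point_z is the distance from the TCP to the grasp point, in m); z points along the fingers, y is the line along which they close (so a half turn about z gives the same grasp; the last joint's range is limited). The gripper opens to 85 mm and grips with 20 to 120 N. Pads are 22 mm wide; open, the fingers measure 114 mm over their backs; the gripper's body (76 mm by 85 mm) begins 54 mm behind the grasp point. The pads swing forward as they close: fully open they stand 13 mm farther back than shut.
Start: joints at [-81.091, 21.807, 74.336, -0, 83.858, -12.336], TCP at [0.199, -0.513, 0.231] pointing down, gripper open.
Joint ranges: [-178.18, 178.18], [-50.72, 133.34], [12.68, 142.11], [-81.47, 261.47], [9.98, 163.14], [-165.26, 165.26]. Speed limits (degrees/s): [136.94, 136.94, 180, 180, 180, 180].

INTERFACE

Orientations are given as a 3x3 rotation matrix whose columns are the frame's x, y, z axes.
In Python, from rig import env, optics gives the robot as it stands.
- The arm moves only by the shell command python3 -m jog 'ROWS' [OPENING] [FORCE]. ROWS is JSON, a list of rows, each an object with "linear": the shift along the tool's x, y, z in units of 40 mm (1.0 is 40 mm), a list of three; "roll": the turn about the tool's z in units of 5 degrees (1.0 is 5 degrees). A call has 1 to 12 rows; each row shifts and turns the commanded pose from where the row before left it, along the tool's axes as they then stand; what a row does not reach is not made up. A row lasts 1/12 s, in which the tool goes at most 41.7 mm and 7.16 degrees, less where a joint would pass 70% of its speed; a pose out of reach is approached as far as the arm can. A call is refused whole if a number of a shift passes 1 or a number of a turn 1, either way. A call with a gripper value outside its range is refused whole. OPENING is the opening, from -1 (shut) to 1 (fully open), set as the call begins (- or left out, the last holds). The fingers move at their own pace and stop on an object; FORCE is the grip in N (left out, the last holds). Time passes only in rows, so rows that do not move let the fingers close. It gives the time, the measured TCP pose, the force, the opening and the grip force at its end, in the units of the state.
- env.observe(): the state, without advancing time (a new reading comes with each control period).
- optics.get_image(name): name is "side" or "top" or "wrist"; returns the picture (384x512x3 uint8, red, green, blue); there is no depth.
- optics.calibration(name): a dict with "fov_y" (degrees; the focal length in pixels is half the picture's height over the tangent of half this angle, whatever the lens; pixels are square), "cx", "cy" (the principal point, pixels), "T" (4x4, takes a point from camera to world coordinates). Camera axes: x right, y down, z forward; pixel columns grow to the right and rows downward; lengths in m; the calibration is good to about 2 mm. A picture is of the moment at which its call begins: read the wrist's pose just before it. calibration takes no time and is no camera call; for the wrist camera it gives the pose at the moment of the call.
- env.close_job(): hands the job in; it is judged then, once.
The state is a dict: "time_s": time; "q": joint angles; "qvel": joint speeds; "joint_efforts": joint torques, N m; "position": TCP position; "tool_rot": TCP orientation; "ft_force": force on the tool from outside, world axes, zero at the start; "wrist_torque": the same for the moment, N m; "grip_width": finger opening in m; "gripper_force": force on a finger pad.
Only numpy, scipy, OpenCV 4.12 (cv2) and the standard library are available. Lean on these libraries where they do the work, as an engineer would, in place of code of your own. Each camera call takes 0.05 s, during which the arm holds its last target. There are 200 camera calls.

TASK

The four sawn stone bars stand on the saw board in the order in which the inlay design uses them, each in its box. Move them all to the dark polishing rack, one upright in each bay, in the same order along the row as their boxes (the leftmost stays leftmost). Set each down gently without dropping it, let none fall over, and leave the bowl and the rough stones where they are.

Things in the scene. Friction and masses are not known exactly. Their poses are not given: they have to be found in the camera images.
- bar_lapis: loose sawn stone bar, blue (lapis lazuli), standing upright, 30 x 30 mm in plan and 100 mm tall, about 0.25 kg. Origin at the centre of its underside, z up along the bar, x and y square to its side faces. At the start it stands in the box of its own stone, up to 4 mm off centre and turned up to about 14 degrees from the box
- bar_malachite: loose sawn stone bar, green (malachite), standing upright, 30 x 30 mm in plan and 100 mm tall, about 0.25 kg. Origin at the centre of its underside, z up along the bar, x and y square to its side faces. At the start it stands in the box of its own stone, up to 4 mm off centre and turned up to about 14 degrees from the box
- bar_jasper: loose sawn stone bar, red (jasper), standing upright, 30 x 30 mm in plan and 100 mm tall, about 0.25 kg. Origin at the centre of its underside, z up along the bar, x and y square to its side faces. At the start it stands in the box of its own stone, up to 4 mm off centre and turned up to about 14 degrees from the box
- bar_calcite: loose sawn stone bar, yellow (calcite), standing upright, 30 x 30 mm in plan and 100 mm tall, about 0.25 kg. Origin at the centre of its underside, z up along the bar, x and y square to its side faces. At the start it stands in the box of its own stone, up to 4 mm off centre and turned up to about 14 degrees from the box
- box_lapis: fixed light wooden box, open at the top, a blue (lapis lazuli) stone chip on the ledge at its front; one of four in a row on the saw board, in any order. 60 x 60 mm outside, 50 x 50 mm inside, walls 5 mm; origin at the centre of the underside of the box, inner floor 8 mm and rim 40 mm above it. x points away from the ledge, y along the row to the robot's left
- box_malachite: fixed light wooden box, open at the top, a green (malachite) stone chip on the ledge at its front; one of four in a row on the saw board, in any order. 60 x 60 mm outside, 50 x 50 mm inside, walls 5 mm; origin at the centre of the underside of the box, inner floor 8 mm and rim 40 mm above it. x points away from the ledge, y along the row to the robot's left
- box_jasper: fixed light wooden box, open at the top, a red (jasper) stone chip on the ledge at its front; one of four in a row on the saw board, in any order. 60 x 60 mm outside, 50 x 50 mm inside, walls 5 mm; origin at the centre of the underside of the box, inner floor 8 mm and rim 40 mm above it. x points away from the ledge, y along the row to the robot's left
- box_calcite: fixed light wooden box, open at the top, a yellow (calcite) stone chip on the ledge at its front; one of four in a row on the saw board, in any order. 60 x 60 mm outside, 50 x 50 mm inside, walls 5 mm; origin at the centre of the underside of the box, inner floor 8 mm and rim 40 mm above it. x points away from the ledge, y along the row to the robot's left
- saw_board: fixed plywood board 100 x 264 x 12 mm that carries the four boxes, with a low strip (up to 34 mm above the table) along its far edge. Origin at the centre of its underside, on the table. y runs along the row to the robot's left: the box centres stand at y = +96, +32, -32 and -96 mm, x = 0, their undersides at z = 12 mm
- polish_rack: fixed dark wooden rack, 70 x 250 x 51 mm, a row of four open-topped bays, empty at first. Origin: centre of its underside, on the table. y runs along the row to the robot's left: the bay centres lie at y = +90, +30, -30 and -90 mm, x = 0. Bays are 50 x 50 mm inside, walls 10 mm, floor 15 mm and rim 51 mm above the origin. It and the saw board are turned up to 17 degrees
- bowl: loose steel bowl, 110 mm across and 45 mm high, beyond the racks; origin at the centre of its underside
- rough_lapis: loose rough blue stone, about 100 x 85 x 85 mm, beyond the racks; origin at the centre of its underside
- rough_cream: loose rough cream-coloured stone, about 110 x 85 x 75 mm, beyond the racks; origin at the centre of its underside
Mind the look-alikes: they are no part of the job. Leave any white look-alike of the bar_jasper alone. Several things have the shape of the bar_malachite; the one meant has the colours described above.

How it is judged (in metres and radians):
At the end, for the whole second after the job is handed in: Each bar stands in the rack bay whose place in the row is that of its stone's box on the saw board: within 12 mm of the bay centre along and across the row, underside within 5 mm of the bay floor, within 0.1 rad of upright, slower than 0.02 m/s (((y of box_lapis in the frame of saw_board between 0.076 and 0.116 m and y of bar_lapis in the frame of polish_rack between 0.078 and 0.102 m) or (y of box_lapis in the frame of saw_board between 0.012 and 0.052 m and y of bar_lapis in the frame of polish_rack between 0.018 and 0.042 m) or (y of box_lapis in the frame of saw_board between -0.052 and -0.012 m and y of bar_lapis in the frame of polish_rack between -0.042 and -0.018 m) or (y of box_lapis in the frame of saw_board between -0.116 and -0.076 m and y of bar_lapis in the frame of polish_rack between -0.102 and -0.078 m)) and x of bar_lapis in the frame of polish_rack between -0.012 and 0.012 m and z of bar_lapis in the frame of polish_rack between 0.01 and 0.02 m and angle between each of bar_lapis, bar_malachite, bar_jasper, bar_calcite's own z axis and vertical below 0.1 rad and linear speed of each of bar_lapis, bar_malachite, bar_jasper, bar_calcite below 0.02 m/s and ((y of box_malachite in the frame of saw_board between 0.076 and 0.116 m and y of bar_malachite in the frame of polish_rack between 0.078 and 0.102 m) or (y of box_malachite in the frame of saw_board between 0.012 and 0.052 m and y of bar_malachite in the frame of polish_rack between 0.018 and 0.042 m) or (y of box_malachite in the frame of saw_board between -0.052 and -0.012 m and y of bar_malachite in the frame of polish_rack between -0.042 and -0.018 m) or (y of box_malachite in the frame of saw_board between -0.116 and -0.076 m and y of bar_malachite in the frame of polish_rack between -0.102 and -0.078 m)) and x of bar_malachite in the frame of polish_rack between -0.012 and 0.012 m and z of bar_malachite in the frame of polish_rack between 0.01 and 0.02 m and ((y of box_jasper in the frame of saw_board between 0.076 and 0.116 m and y of bar_jasper in the frame of polish_rack between 0.078 and 0.102 m) or (y of box_jasper in the frame of saw_board between 0.012 and 0.052 m and y of bar_jasper in the frame of polish_rack between 0.018 and 0.042 m) or (y of box_jasper in the frame of saw_board between -0.052 and -0.012 m and y of bar_jasper in the frame of polish_rack between -0.042 and -0.018 m) or (y of box_jasper in the frame of saw_board between -0.116 and -0.076 m and y of bar_jasper in the frame of polish_rack between -0.102 and -0.078 m)) and x of bar_jasper in the frame of polish_rack between -0.012 and 0.012 m and z of bar_jasper in the frame of polish_rack between 0.01 and 0.02 m and ((y of box_calcite in the frame of saw_board between 0.076 and 0.116 m and y of bar_calcite in the frame of polish_rack between 0.078 and 0.102 m) or (y of box_calcite in the frame of saw_board between 0.012 and 0.052 m and y of bar_calcite in the frame of polish_rack between 0.018 and 0.042 m) or (y of box_calcite in the frame of saw_board between -0.052 and -0.012 m and y of bar_calcite in the frame of polish_rack between -0.042 and -0.018 m) or (y of box_calcite in the frame of saw_board between -0.116 and -0.076 m and y of bar_calcite in the frame of polish_rack between -0.102 and -0.078 m)) and x of bar_calcite in the frame of polish_rack between -0.012 and 0.012 m and z of bar_calcite in the frame of polish_rack between 0.01 and 0.02 m); the robot touches nothing.
It fails at once if a stone bar has been dropped (it falls free at over 0.6 m/s, as after a drop of 20 mm) ((contact force between the fingers and bar_lapis below 0.05 N and linear speed of bar_lapis above 0.6 m/s) or (contact force between the fingers and bar_malachite below 0.05 N and linear speed of bar_malachite above 0.6 m/s) or (contact force between the fingers and bar_jasper below 0.05 N and linear speed of bar_jasper above 0.6 m/s) or (contact force between the fingers and bar_calcite below 0.05 N and linear speed of bar_calcite above 0.6 m/s)).
It fails at once if a stone bar has fallen over (leans more than 1 rad) (angle between any of bar_lapis, bar_malachite, bar_jasper, bar_calcite's own z axis and vertical above 1 rad).
It fails at once if the bowl or a rough stone has been moved more than 20 mm (distance of any of bowl, rough_lapis, rough_cream from where it was at the start of the episode above 0.02 m).
It also fails if it takes over 96 s, if anything falls off the work surface, if the arm or the gripper's body presses on something with over 40 N, if the wrist force passes 120 N, or if a joint passes its speed limit or range.

## Working session

There is one attempt and no reset: what is moved stays moved. The work goes in short steps, Python scripts to look and compute and a shell command to move; the robot and the scene stay as the last step left them, time stands still between calls to the robot, and variables do not carry over. Pictures are saved under pics/ and viewed, at most 14 in all, crops included, and the job is handed in when it is done.

```bash
ls; mkdir -p pics
python3 - <<'E'
from rig import env, optics
import cv2,numpy as np
for n in ("top","side"):
    im=optics.get_image(n); cv2.imwrite(f"pics/{n}0.png",cv2.cvtColor(im,cv2.COLOR_RGB2BGR))
    c=optics.calibration(n); print(n,{k:(np.round(v,4).tolist()) for k,v in c.items()})
s=env.observe();print(s);print(np.round(optics.calibration("wrist")["T"],3).tolist())
E
```

```text
pics
top {'fov_y': 56.4671, 'cx': 253.338, 'cy': 193.14, 'T': [[0.0032, -0.9979, 0.0653, 0.5049], [-0.9999, -0.0022, 0.0149, -0.0586], [-0.0148, -0.0653, -0.9978, 0.9434], [0.0, 0.0, 0.0, 1.0]]}
side {'fov_y': 56.3213, 'cx': 255.9639, 'cy': 184.3841, 'T': [[0.9643, -0.1912, 0.1832, 0.4161], [-0.2643, -0.7362, 0.6231, -0.5507], [0.0158, -0.6492, -0.7604, 0.6753], [0.0, 0.0, 0.0, 1.0]]}
{'time_s': 0.1, 'q': array([-8.10890665e+01,  2.18379942e+01,  7.43788383e+01,  6.30514011e-04,
        8.38559112e+01, -1.23368271e+01]), 'qvel': array([ 0.03847391, -0.12518581, -0.13091117, -0.00271394, -0.0945416 ,
       -0.04406064]), 'joint_efforts': array([ 2.55174426e-03, -4.49221408e+01, -2.31654614e+01, -2.01449329e-04,
        3.76208453e-03,  5.25920896e-06]), 'position': array([ 0.19927281, -0.51236533,  0.23077466]), 'tool_rot': array([[ 9.32022490e-01,  3.62400391e-01, -1.85852983e-04],
       [ 3.62400329e-01, -9.32021686e-01,  1.25598774e-03],
       [ 2.81951436e-04, -1.23796200e-03, -9.99999194e-01]]), 'ft_force': array([ 0.38096007, -0.14008159,  0.45391039]), 'wrist_torque': array([ 0.00742032,  0.01436716, -0.00166038]), 'gripper_force': 0.0, 'grip_width': 0.08560595751119042}
[[0.362, -0.898, -0.251, 0.265], [-0.932, -0.349, -0.097, -0.488], [-0.001, 0.269, -0.963, 0.374], [0.0, 0.0, 0.0, 1.0]]
```

View pics/top0.png

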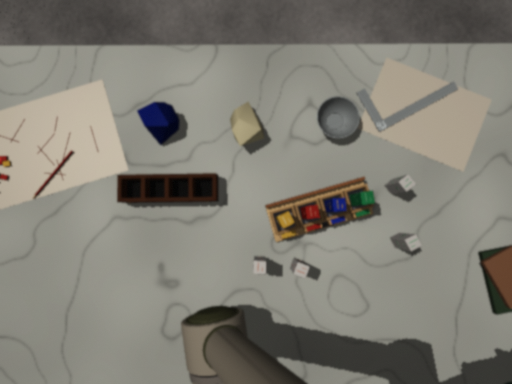

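View pics/side0.png

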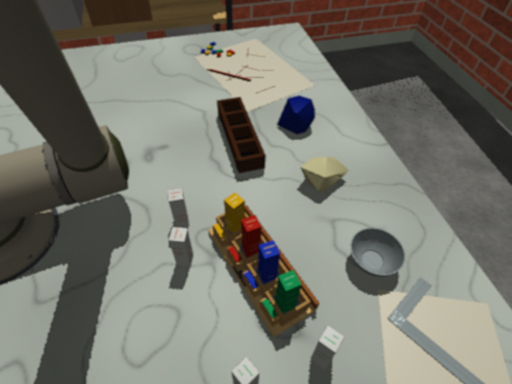

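The top view shows bars left to right: yellow (287,219), red (311,212), blue (337,205), green (363,198). Each stands behind a chip on its box's ledge. The rack is at (118–218, 175–205). Things that could be mistaken for bars: white bars at (260,267), (302,270), (404,186) and (410,243), the chips in front of the boxes, and the rough lapis at (160,120). I choose the four coloured bars standing in boxes, and check them in one crop.

```bash
cat > h.py <<'E'
import numpy as np, cv2
from rig import env, optics
def cam(name):
    c=optics.calibration(name); f=192/np.tan(np.radians(c["fov_y"]/2)); return c,f,np.array(c["T"])
def ray(c,uv):
    k,f,T=c; d=np.array([(uv[0]-k["cx"])/f,(uv[1]-k["cy"])/f,1.]); d=T[:3,:3]@d
    return T[:3,3],d/np.linalg.norm(d)
def plane(c,uv,z):
    o,d=ray(c,uv); return o+d*(z-o[2])/d[2]
def tri(rays):
    A=np.zeros((3,3));b=np.zeros(3)
    for o,d in rays:
        P=np.eye(3)-np.outer(d,d);A+=P;b+=P@o
    x=np.linalg.solve(A,b); return x,[np.linalg.norm((np.eye(3)-np.outer(d,d))@(x-o)) for o,d in rays]
def shot(name,fn):
    c=cam(name); im=optics.get_image(name); cv2.imwrite(f"pics/{fn}.png",im[:,:,::-1]); return im,c
HUE={"calcite":(15,34),"jasper":(170,8),"lapis":(105,130),"malachite":(50,90)}
def mask(im,col,smin=110,vmin=50):
    h,s,v=cv2.split(cv2.cvtColor(im,cv2.COLOR_RGB2HSV)); a,b=HUE[col]
    m=((h>=a)&(h<=b)) if a<b else ((h>=a)|(h<=b))
    return (m&(s>smin)&(v>vmin)).astype(np.uint8)
E
python3 - <<'E'
from h import *
T=cv2.imread("pics/top0.png");S=cv2.imread("pics/side0.png")
a=cv2.resize(T[165:250,245:395],None,fx=5,fy=5,interpolation=cv2.INTER_CUBIC)
b=cv2.resize(S[185:340,195:325],None,fx=3,fy=3,interpolation=cv2.INTER_CUBIC)[:465]
cv2.imwrite("pics/crop1.png",a)
ct,cs=cam("top"),cam("side")
for n,t,s in [("calcite",(286,217),(233,200)),("jasper",(311,210),(251,224)),("lapis",(336,203),(268,249)),("malachite",(362,197),(289,282))]:
    print(n,np.round(tri([ray(ct,t),ray(cs,s)])[0],3),np.round(tri([ray(ct,t),ray(cs,s)])[1],3))
print([np.round(plane(ct,p,.051),3) for p in ((118,175),(218,173),(218,203),(119,204))])
E
```

```text
calcite [ 0.5   -0.121  0.116] [0.004 0.004]
jasper [ 0.519 -0.18   0.109] [0.002 0.002]
lapis [ 0.535 -0.239  0.106] [0.002 0.002]
malachite [ 0.552 -0.303  0.094] [0. 0.]
[array([0.608, 0.297, 0.051]), array([0.614, 0.044, 0.051]), array([0.538, 0.043, 0.051]), array([0.535, 0.292, 0.051])]
```

View pics/crop1.png

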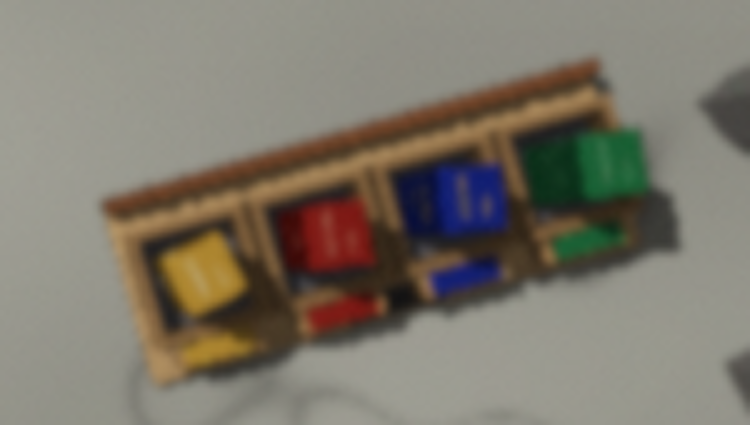

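The chips match the bars, so the order from the left is calcite, jasper, lapis, malachite. Next I move the wrist camera over the board with the fingers set to close across the row.

```bash
python3 -m jog '[{"linear":[0.87,-0.34,-0.1]},{"linear":[0.87,-0.34,-0.1]},{"linear":[0.87,-0.34,-0.1]},{"linear":[0.87,-0.34,-0.1]},{"linear":[0.87,-0.34,-0.1]},{"linear":[0.87,-0.34,-0.1]},{"linear":[0.87,-0.34,-0.1]},{"linear":[0.87,-0.34,-0.1]},{"linear":[0.87,-0.34,-0.1]},{"linear":[0.87,-0.34,-0.1]},{"linear":[0.87,-0.34,-0.1]},{"linear":[0.87,-0.34,-0.1]}]' 1 40
python3 -m jog '[{"linear":[0,0,0],"roll":-1},{"linear":[0,0,0],"roll":-1},{"linear":[0,0,0],"roll":-1},{"linear":[0,0,0],"roll":-1},{"linear":[0,0,0],"roll":-1},{"linear":[0,0,0],"roll":-1},{"linear":[0,0,0],"roll":-1},{"linear":[0,0,0],"roll":-1},{"linear":[0,0,0],"roll":-1},{"linear":[0,0,0],"roll":-1},{"linear":[0,0,0],"roll":-1},{"linear":[0,0,0],"roll":-1}]'
python3 -m jog '[{"linear":[0,0,0],"roll":-1},{"linear":[0,0,0],"roll":-1},{"linear":[0,0,0],"roll":-1},{"linear":[0,0,0],"roll":-1},{"linear":[0,0,0],"roll":-1},{"linear":[0,0,0]},{"linear":[0,0,0]}]'
python3 - <<'E'
from h import *
im,c=shot("wrist","w1"); print(np.round(c[2],4).tolist(),c[1])
np.savez("w1.npz",T=c[2])
E
```

```text
time_s: 1.1
position: [0.1993, -0.5124, 0.2309]
tool_rot: [[0.148, 0.989, -0.0], [0.989, -0.148, 0.001], [0.001, -0.0, -1.0]]
ft_force: [-0.6, 0.5, 0.7]
grip_width: 0.0854
gripper_force: 0.0
[[0.989, -0.143, -0.0389, 0.2111], [-0.1481, -0.9525, -0.2662, -0.4452], [0.001, 0.269, -0.9631, 0.3743], [0.0, 0.0, 0.0, 1.0]] 295.2987429947895invalid input
invalid input
```

View pics/w1.png

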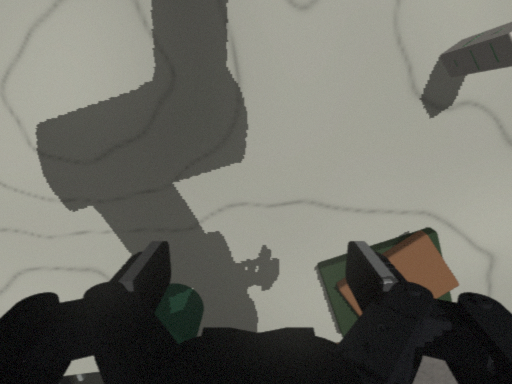

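The picture is still of empty marble: both calls with rows lacking "roll" were refused, and only the turn ran. Every row needs both keys, so I redo the moves that way.

```bash
python3 -m jog '[{"linear":[0.72,0.58,-0.1],"roll":0},{"linear":[0.72,0.58,-0.1],"roll":0},{"linear":[0.72,0.58,-0.1],"roll":0},{"linear":[0.72,0.58,-0.1],"roll":0},{"linear":[0.72,0.58,-0.1],"roll":0},{"linear":[0.72,0.58,-0.1],"roll":0},{"linear":[0.72,0.58,-0.1],"roll":0},{"linear":[0.72,0.58,-0.1],"roll":0},{"linear":[0.72,0.58,-0.1],"roll":0},{"linear":[0.72,0.58,-0.1],"roll":0},{"linear":[0.72,0.58,-0.1],"roll":0},{"linear":[0.72,0.58,-0.1],"roll":0}]' 1 40
python3 -m jog '[{"linear":[0,0,0],"roll":-1},{"linear":[0,0,0],"roll":-1},{"linear":[0,0,0],"roll":-1},{"linear":[0,0,0],"roll":-1},{"linear":[0,0,0],"roll":-1},{"linear":[0,0,0],"roll":0},{"linear":[0,0,0],"roll":0},{"linear":[0,0,0],"roll":0}]'
python3 - <<'E'
from h import *
im,c=shot("wrist","w2")
np.savez("w2.npz",T=c[2])
E
```

```text
time_s: 2.15
position: [0.5281, -0.2118, 0.2793]
tool_rot: [[0.154, 0.988, -0.0], [0.988, -0.154, 0.0], [0.0, -0.0, -1.0]]
ft_force: [-0.6, -1.1, 1.8]
grip_width: 0.0852
gripper_force: 0.0
time_s: 2.82
position: [0.527, -0.2134, 0.2792]
tool_rot: [[-0.277, 0.961, -0.0], [0.961, 0.277, 0.0], [0.0, -0.0, -1.0]]
ft_force: [0.1, -1.0, 0.4]
grip_width: 0.0854
gripper_force: 0.0
```

View pics/w2.png

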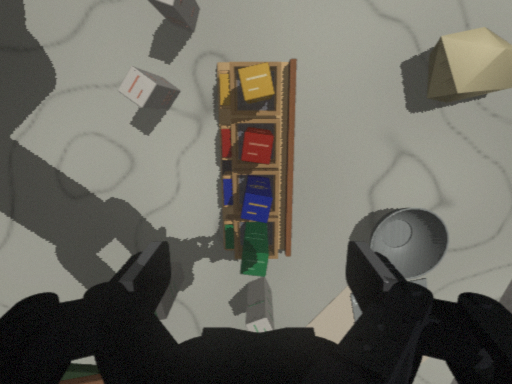

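The wrist view shows the bar tops at calcite (256,82), jasper (258,147), lapis (258,208) and malachite (254,266), with matching chips at their left. White look-alikes stand at (148,88) and near the right finger side. I take a second place 48 mm along the row, then go on to the rack.

```bash
python3 -m jog '[{"linear":[-0.4,0,0],"roll":0},{"linear":[-0.4,0,0],"roll":0},{"linear":[-0.4,0,0],"roll":0},{"linear":[0,0,0],"roll":0},{"linear":[0,0,0],"roll":0},{"linear":[0,0,0],"roll":0}]' | head -2
cat > bars.py <<'E'
from h import *
from scipy import ndimage
def tops(im):
    out={}
    for n in HUE:
        m=mask(im,n); m[:,:238]=0; m[:,285:]=0   # leaves the chips and the surroundings out
        k,lab,st,_=cv2.connectedComponentsWithStats(m); m=(lab==1+np.argmax(st[1:,4])).astype(np.uint8)
        v=im.max(2); t,_=cv2.threshold(v[m>0].reshape(-1,1),0,255,cv2.THRESH_OTSU)
        split=(v[m>0].max()-v[m>0].min())
        b=((m>0)&(v>t)).astype(np.uint8)
        b=cv2.morphologyEx(b,cv2.MORPH_CLOSE,np.ones((5,5)))
        b=cv2.morphologyEx(b,cv2.MORPH_OPEN,np.ones((5,5)))
        k,lab,st,_=cv2.connectedComponentsWithStats(b); i=1+np.argmax(st[1:,4])
        cn=max(cv2.findContours((lab==i).astype(np.uint8),cv2.RETR_EXTERNAL,cv2.CHAIN_APPROX_NONE)[0],key=cv2.contourArea)
        r=cv2.minAreaRect(cn); out[n]=r
    return out
E
python3 - <<'E'
from bars import *
im3,c3=shot("wrist","w3"); np.savez("w3.npz",T=c3[2])
im2=cv2.imread("pics/w2.png")[:,:,::-1].copy(); c2=(c3[0],c3[1],np.load("w2.npz")["T"])
t2,t3=tops(im2),tops(im3)
vis=[]
for im,t in((im2,t2),(im3,t3)):
    d=im[:,:,::-1].copy()
    d=cv2.resize(d[0:330,190:310],None,fx=1.8,fy=1.8)
    for r in t.values(): cv2.polylines(d,[((cv2.boxPoints(r)-[190,0])*1.8).astype(np.int32)],True,(255,255,255),1)
    vis.append(d)
cv2.imwrite("pics/tops.png",np.hstack(vis))
for n in HUE:
    x,e=tri([ray(c2,t2[n][0]),ray(c3,t3[n][0])])
    print(n,np.round(x,4),np.round(e,4),"sz",np.round(t2[n][1],1),np.round(t3[n][1],1))
    for c,t in((c2,t2),(c3,t3)):
        P=np.array([plane(c,p,.12) for p in cv2.boxPoints(t[n])]); e=P[1]-P[0]; 
        print("   ",np.round(P.mean(0)[:2],4),np.round(np.degrees(np.arctan2(e[1],e[0]))%90,1),np.round([np.linalg.norm(P[1]-P[0]),np.linalg.norm(P[2]-P[1])],4))
E
```

```text
time_s: 3.37
position: [0.5403, -0.2589, 0.2793]
calcite [ 0.5025 -0.1163  0.105 ] [0.0003 0.0003] sz [37.1 38.4] [35.9 39.9]
    [ 0.5026 -0.1181] 25.7 [0.0361 0.0333]
    [ 0.5039 -0.12  ] 27.5 [0.0359 0.0296]
jasper [ 0.5189 -0.1819  0.1219] [0. 0.] sz [28.  28.7] [29.  30.5]
    [ 0.519  -0.1823] 7.1 [0.029  0.0282]
    [ 0.5189 -0.182 ] 6.9 [0.0283 0.0279]
lapis [ 0.5356 -0.2438  0.1203] [0. 0.] sz [26.5 25.5] [27.7 27.7]
    [ 0.5358 -0.244 ] 5.5 [0.0288 0.0282]
    [ 0.5357 -0.244 ] 4.2 [0.0288 0.0282]
malachite [ 0.5528 -0.3051  0.1267] [0.0021 0.0021] sz [17.1 23.2] [26.2 24.2]
    [ 0.5558 -0.308 ] 7.1 [0.0292 0.0193]
    [ 0.5516 -0.3086] 7.7 [0.0282 0.0283]
```

View pics/tops.png

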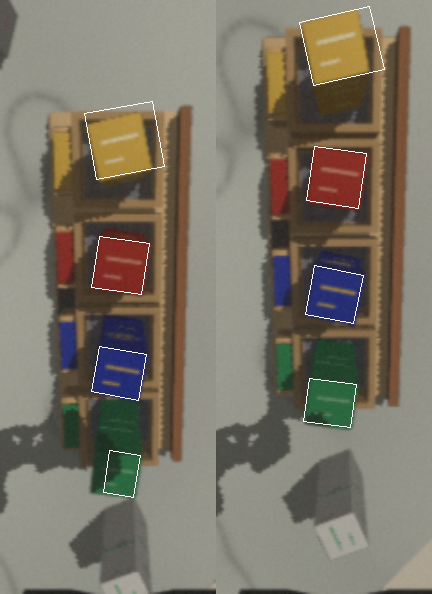

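The jasper and lapis rectangles fit well: heights are 0.122 and 0.120 m, against 0.120 m in the text. Calcite's rectangle takes in wood, and malachite's in w2 misses its upper part, so I fix those masks. I then move to the rack.

```bash
python3 - <<'E'
from h import *
c=cam("wrist"); 
def go(n,thr):
    R=[]
    for w in("w2","w3"):
        im=cv2.imread(f"pics/{w}.png")[:,:,::-1].copy(); cc=(c[0],c[1],np.load(w+".npz")["T"])
        m=mask(im,n,*thr); m[:,:238]=0;m[:,285:]=0
        m=cv2.morphologyEx(cv2.morphologyEx(m,cv2.MORPH_CLOSE,np.ones((5,5))),cv2.MORPH_OPEN,np.ones((7,7)))
        cn=max(cv2.findContours(m,cv2.RETR_EXTERNAL,cv2.CHAIN_APPROX_NONE)[0],key=cv2.contourArea)
        r=cv2.minAreaRect(cn); P=np.array([plane(cc,p,.12) for p in cv2.boxPoints(r)]);e=P[1]-P[0]
        print(n,thr,w,np.round(r[0],1),np.round(P.mean(0)[:2],4),np.round(np.degrees(np.arctan2(e[1],e[0]))%90,1),np.round([np.linalg.norm(e),np.linalg.norm(P[2]-P[1])],4)); R.append(ray(cc,r[0]))
    print(np.round(tri(R)[0],4))
for t in((150,130),(170,140),(180,150)): go("calcite",t)
for t in((110,70),(110,85),(110,100)): go("malachite",t)
im=cv2.imread("pics/w2.png"); print(cv2.cvtColor(im,cv2.COLOR_BGR2HSV)[[82,100,82,255,268],[256,256,270,254,254]])
E
python3 -m jog '[{"linear":[0.9,0,0],"roll":0},{"linear":[0.9,0,0],"roll":0},{"linear":[0.9,0,0],"roll":0},{"linear":[0.9,0,0],"roll":0},{"linear":[0.9,0,0],"roll":0},{"linear":[0.9,0,0],"roll":0},{"linear":[0.9,0,0],"roll":0},{"linear":[0.9,0,0],"roll":0},{"linear":[0.9,0,0],"roll":0},{"linear":[0.9,0,0],"roll":0},{"linear":[0.9,0,0],"roll":0}]' | head -2
python3 -m jog '[{"linear":[0.2,0.8,0],"roll":1},{"linear":[0.2,0.8,0],"roll":1},{"linear":[0.2,0.8,0],"roll":1},{"linear":[0.2,0.8,0],"roll":0},{"linear":[0,0.6,0],"roll":0},{"linear":[0,0,0],"roll":0},{"linear":[0,0,0],"roll":0},{"linear":[0,0,0],"roll":0}]' | head -3
python3 - <<'E'
from h import *
im,c=shot("wrist","r1"); np.savez("r1.npz",T=c[2])
E
```

```text
calcite (150, 130) w2 [256.2  80.8] [ 0.5007 -0.1212] 27.7 [0.0287 0.0289]
calcite (150, 130) w3 [256.1  26.1] [ 0.5007 -0.1215] 26.7 [0.0285 0.0285]
[ 0.5006 -0.1209  0.1181]
time_s: 4.33
position: [0.4282, 0.1227, 0.2797]
time_s: 5.0
position: [0.5739, 0.1724, 0.2795]
tool_rot: [[-0.022, 1.0, -0.0], [1.0, 0.022, 0.0], [0.0, -0.0, -1.0]]Traceback (most recent call last):
  File "<stdin>", line 13, in <module>
  File "<stdin>", line 9, in go
ValueError: max() iterable argument is empty
```

View pics/r1.png

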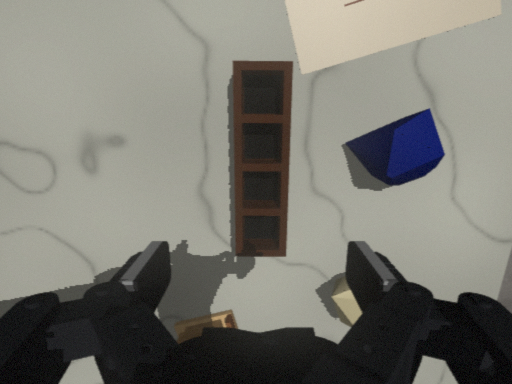

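The rack's rim spans (234,62)–(292,256), with four bays at rows 92, 142, 189 and 232. I take a second place and measure the bay openings at the rim.

```bash
python3 -m jog '[{"linear":[-0.35,0,0],"roll":0},{"linear":[-0.35,0,0],"roll":0},{"linear":[-0.35,0,0],"roll":0},{"linear":[0,0,0],"roll":0},{"linear":[0,0,0],"roll":0},{"linear":[0,0,0],"roll":0}]' | head -2
cat > rack.py <<'E'
from h import *
def bays(im,thr=0):
    h,s,v=cv2.split(cv2.cvtColor(im,cv2.COLOR_RGB2HSV))
    m=(((h<15)|(h>170))&(s>90)&(v>60)).astype(np.uint8); m[:,:215]=0;m[:,310:]=0; m[300:]=0
    cs,hi=cv2.findContours(m,cv2.RETR_CCOMP,cv2.CHAIN_APPROX_NONE)
    big=max(range(len(cs)),key=lambda i:cv2.contourArea(cs[i])); outer=cv2.minAreaRect(cs[big])
    return outer,sorted([cv2.minAreaRect(c) for i,c in enumerate(cs) if hi[0][i][3]==big and cv2.contourArea(c)>400],key=lambda r:r[0][1]),m
E
python3 - <<'E'
from rack import *
im,c=shot("wrist","r2"); np.savez("r2.npz",T=c[2])
B=[];C=[]
for w in("r1","r2"):
    im=cv2.imread(f"pics/{w}.png")[:,:,::-1].copy(); cc=(c[0],c[1],np.load(w+".npz")["T"]);C.append(cc)
    o,b,m=bays(im);B.append(b); print(w,[np.round(x,1).tolist() for x in o[:2]],[[np.round(x,1).tolist() for x in r[:2]] for r in b])
    P=np.array([plane(cc,p,.051)[:2] for p in cv2.boxPoints(o)]);print("outer",np.round(P.mean(0),4),np.round(P,4).tolist())
    print("holes@.051",[np.round(plane(cc,r[0],.051)[:2],4).tolist() for r in b])
if len(B[0])==len(B[1]):
    for a,b in zip(*B): print(np.round(tri([ray(C[0],a[0]),ray(C[1],b[0])])[0],4))
E
```

```text
time_s: 5.55
position: [0.5756, 0.1297, 0.2795]
r1 [[262.5, 158.5], [193.0, 57.0]] [[[262.5, 91.5], [45.0, 47.0]], [[261.5, 143.0], [43.0, 42.0]], [[261.5, 189.5], [39.0, 41.0]]]
outer [0.5818 0.1726] [[0.5455, 0.2954], [0.6117, 0.2968], [0.6246, 0.05], [0.5455, 0.0483]]
holes@.051 [[0.5794, 0.2637], [0.5798, 0.2029], [0.5813, 0.143]]
r2 [[261.5, 123.5], [207.0, 59.0]] [[[261.5, 52.5], [47.0, 49.0]], [[261.0, 107.5], [44.0, 45.0]], [[260.5, 157.0], [43.0, 42.0]], [[260.5, 202.5], [41.0, 39.0]]]
outer [0.5814 0.1724] [[0.5453, 0.2961], [0.6115, 0.2975], [0.6242, 0.0489], [0.5446, 0.0472]]
holes@.051 [[0.5792, 0.2635], [0.58, 0.2027], [0.5808, 0.1427], [0.5822, 0.0826]]
```

The bays come out 60 mm apart, as expected, with the rack turned about 1°. I write a planner that prints the units to type, and check the rim height.

```bash
cat > plan.py <<'E'
import sys; from h import *
# plan.py x y z yaw : roll units first, then shift in the frame after the roll
x,y,z,w=map(float,sys.argv[1:5]); s=env.observe(); R=s["tool_rot"]
yaw=np.degrees(np.arctan2(R[1,1],R[0,1])); r=-(w-yaw)/5
a=np.radians(w); Y=np.array([np.cos(a),np.sin(a),0]);Z=np.array([0,0,-1.]);X=np.cross(Y,Z)
d=(np.array([x,y,z])-s["position"])/.04
print("pos",np.round(s["position"],4),"yaw",round(yaw,2),"| roll",round(r,2),"| shift",np.round([d@X,d@Y,d@Z],2),"| w",round(s["grip_width"],4),"F",round(s["gripper_force"],1))
E
python3 - <<'E'
from rack import *
c=cam("wrist");g=[]
for w in("r1","r2"):
    im=cv2.imread(f"pics/{w}.png")[:,:,::-1].copy(); cc=(c[0],c[1],np.load(w+".npz")["T"]); g.append([ray(cc,r[0]) for r in bays(im)[1]])
for a,b in zip(*g): print(np.round(tri([a,b])[0],4))
E
python3 plan.py 0.5007 -0.1213 0.2 27
```

```text
[0.5793 0.2638 0.0493]
[0.5799 0.2027 0.0488]
[0.5811 0.1424 0.0486]
pos [0.5756 0.13   0.2794] yaw 1.23 | roll -5.15 | shift [-4.75 -4.52  1.99] | w 0.0854 F 0.0
```

The rim measures 0.049 m against 0.051 in the text. Now to calcite.

```bash
python3 -m jog '[{"linear":[0,0,0],"roll":-1},{"linear":[0,0,0],"roll":-1},{"linear":[0,0,0],"roll":-1},{"linear":[0,0,0],"roll":-1},{"linear":[0,0,0],"roll":-1},{"linear":[0,0,0],"roll":-0.15}]' >/dev/null
python3 -m jog '[{"linear":[-0.6,-0.565,0.25],"roll":0},{"linear":[-0.6,-0.565,0.25],"roll":0},{"linear":[-0.6,-0.565,0.25],"roll":0},{"linear":[-0.6,-0.565,0.25],"roll":0},{"linear":[-0.6,-0.565,0.25],"roll":0},{"linear":[-0.6,-0.565,0.25],"roll":0},{"linear":[-0.6,-0.565,0.25],"roll":0},{"linear":[-0.55,-0.565,0.25],"roll":0},{"linear":[0,0,0],"roll":0},{"linear":[0,0,0],"roll":0},{"linear":[0,0,0],"roll":0},{"linear":[0,0,0],"roll":0}]' >/dev/null
python3 plan.py 0.5007 -0.1213 0.075 27
python3 - <<'E'
from h import *
im,c=shot("wrist","c1")
m=mask(im,"calcite",150,130)
m=cv2.morphologyEx(cv2.morphologyEx(m,cv2.MORPH_CLOSE,np.ones((5,5))),cv2.MORPH_OPEN,np.ones((9,9)))
for cn in cv2.findContours(m,cv2.RETR_EXTERNAL,cv2.CHAIN_APPROX_NONE)[0]:
    r=cv2.minAreaRect(cn);P=np.array([plane(c,p,.12) for p in cv2.boxPoints(r)]);e=P[1]-P[0]
    print(np.round(r[0]),np.round(P.mean(0)[:2],4),np.round(np.degrees(np.arctan2(e[1],e[0]))%90,1),np.linalg.norm(e),np.linalg.norm(P[2]-P[1]))
E
```

```text
pos [ 0.5013 -0.1203  0.1997] yaw 27.03 | roll 0.01 | shift [-0.02 -0.02  3.12] | w 0.0849 F 0.0
[254. 200.] [ 0.5006 -0.1213] 27.0 0.02871362523774779 0.0288742152976102
[218. 170.] [ 0.4646 -0.1121] 27.0 0.007585130337875966 0.017130496425945187
```

View pics/c1.png

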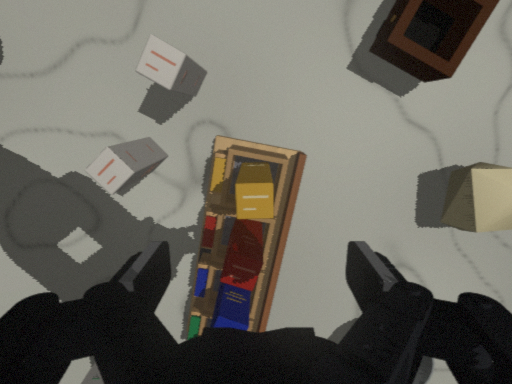

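The close view shows calcite's top at (254,200), 0.1 mm from the planned position, with the fingers clear on both sides. I descend, close and lift.

```bash
python3 -m jog '[{"linear":[-0.02,-0.02,0.5],"roll":0},{"linear":[0,0,0.5],"roll":0},{"linear":[0,0,0.5],"roll":0},{"linear":[0,0,0.5],"roll":0},{"linear":[0,0,0.5],"roll":0},{"linear":[0,0,0.4],"roll":0},{"linear":[0,0,0.22],"roll":0},{"linear":[0,0,0],"roll":0},{"linear":[0,0,0],"roll":0},{"linear":[0,0,0],"roll":0}]' 1 40
python3 -m jog '[{"linear":[0,0,0],"roll":0},{"linear":[0,0,0],"roll":0},{"linear":[0,0,0],"roll":0},{"linear":[0,0,0],"roll":0},{"linear":[0,0,0],"roll":0},{"linear":[0,0,0],"roll":0},{"linear":[0,0,0],"roll":0},{"linear":[0,0,0],"roll":0},{"linear":[0,0,0],"roll":0},{"linear":[0,0,0],"roll":0},{"linear":[0,0,0],"roll":0},{"linear":[0,0,0],"roll":0}]' -1 40
```

```text
time_s: 7.98
position: [0.5011, -0.1223, 0.0755]
tool_rot: [[-0.454, 0.891, 0.002], [0.891, 0.454, -0.001], [-0.001, 0.001, -1.0]]
ft_force: [-0.3, -0.4, 0.2]
grip_width: 0.0854
gripper_force: 0.0
time_s: 8.98
position: [0.5006, -0.1225, 0.0747]
tool_rot: [[-0.454, 0.891, 0.0], [0.891, 0.454, -0.0], [-0.0, 0.0, -1.0]]
ft_force: [-1.4, 0.6, 4.9]
grip_width: 0.0298
gripper_force: 44.6
```

Gripped at 29.8 mm. Lifting now.

```bash
python3 -m jog '[{"linear":[0,0,-0.3],"roll":0},{"linear":[0,0,-0.5],"roll":0},{"linear":[0,0,-0.5],"roll":0},{"linear":[0,0,-0.5],"roll":0},{"linear":[0,0,-0.5],"roll":0},{"linear":[0,0,-0.5],"roll":0},{"linear":[0,0,-0.5],"roll":0},{"linear":[0,0,-0.3],"roll":0},{"linear":[0,0,0],"roll":0},{"linear":[0,0,0],"roll":0}]' | grep -E "grip|force"
python3 -m jog '[{"linear":[0,0,0],"roll":1},{"linear":[0,0,0],"roll":1},{"linear":[0,0,0],"roll":1},{"linear":[0,0,0],"roll":1},{"linear":[0,0,0],"roll":1},{"linear":[0,0,0],"roll":0.2}]'|head -1
python3 plan.py 0.5794 0.2636 0.219 1
```

```text
ft_force: [0.1, -0.1, -4.4]
grip_width: 0.0298
gripper_force: 44.1
time_s: 10.32
pos [ 0.4999 -0.1221  0.2168] yaw 0.8 | roll -0.04 | shift [ 9.61  2.16 -0.06] | w 0.0293 F 44.1
```

```bash
python3 -m jog '[{"linear":[0.5,0.18,0],"roll":0},{"linear":[0.85,0.18,0],"roll":0},{"linear":[0.9,0.18,0],"roll":0},{"linear":[0.9,0.18,0],"roll":0},{"linear":[0.9,0.18,0],"roll":0},{"linear":[0.9,0.18,0],"roll":0},{"linear":[0.9,0.18,0],"roll":0},{"linear":[0.9,0.18,0],"roll":0},{"linear":[0.9,0.18,0],"roll":0},{"linear":[0.9,0.18,0],"roll":0},{"linear":[0.7,0.18,0],"roll":0},{"linear":[0.35,0.18,0],"roll":0}]' >/dev/null
python3 -m jog '[{"linear":[0,0,0],"roll":0},{"linear":[0,0,0],"roll":0},{"linear":[0,0,0],"roll":0}]' >/dev/null
python3 plan.py 0.5794 0.2636 0.07 1
python3 - <<'E'
from h import *
im,c=shot("wrist","p1")
E
```

```text
pos [0.5798 0.2624 0.2175] yaw 1.03 | roll 0.01 | shift [ 0.03 -0.01  3.69] | w 0.0297 F 44.0
```

View pics/p1.png

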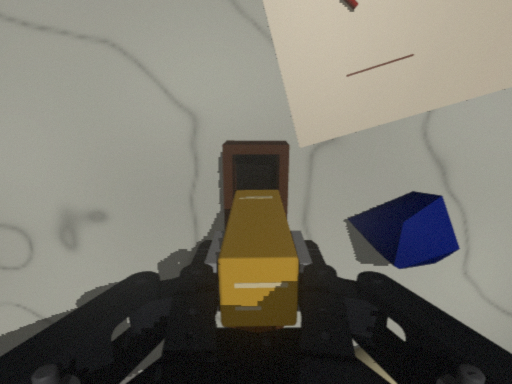

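Calcite hangs straight, with its foot at about (258,195) over the leftmost bay at (256,170). I lower it slowly near the floor.

```bash
python3 -m jog '[{"linear":[0.03,0,0.45],"roll":0},{"linear":[0,0,0.5],"roll":0},{"linear":[0,0,0.5],"roll":0},{"linear":[0,0,0.5],"roll":0},{"linear":[0,0,0.5],"roll":0},{"linear":[0,0,0.4],"roll":0},{"linear":[0,0,0.3],"roll":0},{"linear":[0,0,0.2],"roll":0},{"linear":[0,0,0.15],"roll":0},{"linear":[0,0,0.1],"roll":0},{"linear":[0,0,0.05],"roll":0},{"linear":[0,0,0.03],"roll":0}]'
python3 -m jog '[{"linear":[0,0,0],"roll":0},{"linear":[0,0,0],"roll":0},{"linear":[0,0,0.01],"roll":0}]'
```

```text
time_s: 12.62
position: [0.5804, 0.2642, 0.0716]
tool_rot: [[-0.017, 1.0, 0.001], [1.0, 0.017, 0.0], [0.0, 0.001, -1.0]]
ft_force: [0.5, -0.5, -2.7]
grip_width: 0.0295
gripper_force: 44.1
time_s: 12.87
position: [0.5804, 0.2644, 0.0714]
tool_rot: [[-0.017, 1.0, 0.001], [1.0, 0.017, 0.0], [0.0, 0.001, -1.0]]
ft_force: [0.1, 0.1, -2.1]
grip_width: 0.0293
gripper_force: 44.1
```

```bash
python3 -m jog '[{"linear":[0,0,0.04],"roll":0},{"linear":[0,0,0],"roll":0},{"linear":[0,0,0],"roll":0}]' | sed -n '2p;4p'
python3 -m jog '[{"linear":[0,0,0.02],"roll":0},{"linear":[0,0,0],"roll":0},{"linear":[0,0,0],"roll":0}]' | sed -n '2p;4p'
```

```text
position: [0.5804, 0.2644, 0.0698]
ft_force: [0.2, -0.8, 0.9]
position: [0.5804, 0.2644, 0.0698]
ft_force: [-2.8, -0.3, 7.7]
```

The bar touches the floor at the predicted height. I release it and go up.

```bash
python3 -m jog '[{"linear":[0,0,0],"roll":0},{"linear":[0,0,0],"roll":0},{"linear":[0,0,0],"roll":0},{"linear":[0,0,0],"roll":0},{"linear":[0,0,0],"roll":0},{"linear":[0,0,0],"roll":0},{"linear":[0,0,0],"roll":0},{"linear":[0,0,0],"roll":0}]' 1 | grep grip_w
python3 -m jog '[{"linear":[0,0,-0.3],"roll":0},{"linear":[0,0,-0.5],"roll":0},{"linear":[0,0,-0.6],"roll":0},{"linear":[0,0,-0.6],"roll":0},{"linear":[0,0,-0.6],"roll":0},{"linear":[0,0,-0.6],"roll":0},{"linear":[0,0,-0.5],"roll":0},{"linear":[0,0,0],"roll":-1},{"linear":[0,0,0],"roll":-0.2},{"linear":[0,0,0],"roll":0},{"linear":[0,0,0],"roll":0},{"linear":[0,0,0],"roll":0}]' | grep pos
python3 plan.py 0.5190 -0.1821 0.215 7
python3 - <<'E'
from h import *
im,c=shot("wrist","p2")
E
```

```text
grip_width: 0.0853
position: [0.5799, 0.2642, 0.2156]
pos [0.5799 0.2642 0.2156] yaw 6.91 | roll -0.02 | shift [-10.89  -2.87   0.02] | w 0.0854 F 0.0
```

View pics/p2.png

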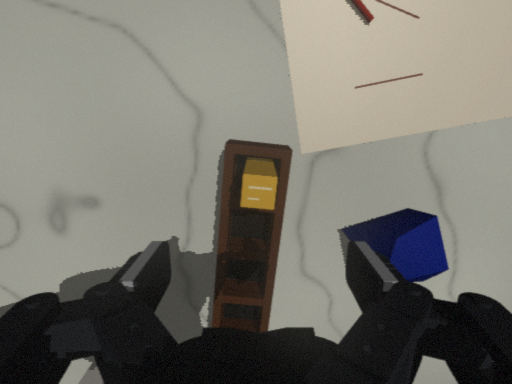

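Calcite stands upright in the leftmost bay, its top at (259,193). Next is jasper.

```bash
python3 -m jog '[{"linear":[-0.91,-0.24,0],"roll":0},{"linear":[-0.91,-0.24,0],"roll":0},{"linear":[-0.91,-0.24,0],"roll":0},{"linear":[-0.91,-0.24,0],"roll":0},{"linear":[-0.91,-0.24,0],"roll":0},{"linear":[-0.91,-0.24,0],"roll":0},{"linear":[-0.91,-0.24,0],"roll":0},{"linear":[-0.91,-0.24,0],"roll":0},{"linear":[-0.91,-0.24,0],"roll":0},{"linear":[-0.91,-0.24,0],"roll":0},{"linear":[-0.91,-0.24,0],"roll":0},{"linear":[-0.88,-0.23,0],"roll":0}]' >/dev/null
python3 -m jog '[{"linear":[0,0,0],"roll":0},{"linear":[0,0,0],"roll":0},{"linear":[0,0,0],"roll":0},{"linear":[0,0,0],"roll":0}]' >/dev/null
python3 plan.py 0.5190 -0.1821 0.075 7
```

```text
pos [ 0.5194 -0.181   0.2164] yaw 7.05 | roll 0.01 | shift [-0.03 -0.01  3.54] | w 0.0852 F 0.0
```

```bash
python3 -m jog '[{"linear":[0,0,0.5],"roll":0},{"linear":[0,0,0.5],"roll":0},{"linear":[0,0,0.5],"roll":0},{"linear":[0,0,0.5],"roll":0},{"linear":[0,0,0.5],"roll":0},{"linear":[0,0,0.5],"roll":0},{"linear":[0,0,0.35],"roll":0},{"linear":[0,0,0.19],"roll":0},{"linear":[0,0,0],"roll":0},{"linear":[0,0,0],"roll":0},{"linear":[0,0,0],"roll":0}]' 1 40
python3 -m jog '[{"linear":[0,0,0],"roll":0},{"linear":[0,0,0],"roll":0},{"linear":[0,0,0],"roll":0},{"linear":[0,0,0],"roll":0},{"linear":[0,0,0],"roll":0},{"linear":[0,0,0],"roll":0},{"linear":[0,0,0],"roll":0},{"linear":[0,0,0],"roll":0},{"linear":[0,0,0],"roll":0},{"linear":[0,0,0],"roll":0},{"linear":[0,0,0],"roll":0},{"linear":[0,0,0],"roll":0}]' -1 40
```

```text
time_s: 17.33
position: [0.5199, -0.1819, 0.0759]
tool_rot: [[-0.122, 0.992, 0.002], [0.992, 0.122, -0.001], [-0.001, 0.001, -1.0]]
ft_force: [-0.0, 0.0, 0.2]
grip_width: 0.0856
gripper_force: 0.0
time_s: 18.33
position: [0.5193, -0.1821, 0.0751]
tool_rot: [[-0.122, 0.993, 0.0], [0.993, 0.122, -0.0], [-0.0, 0.0, -1.0]]
ft_force: [-2.1, -0.2, 5.1]
grip_width: 0.0294
gripper_force: 46.4
```

```bash
python3 -m jog '[{"linear":[0,0,-0.3],"roll":0},{"linear":[0,0,-0.5],"roll":0},{"linear":[0,0,-0.5],"roll":0},{"linear":[0,0,-0.5],"roll":0},{"linear":[0,0,-0.5],"roll":0},{"linear":[0,0,-0.5],"roll":0},{"linear":[0,0,-0.5],"roll":0},{"linear":[0,0,-0.2],"roll":0},{"linear":[0,0,0],"roll":1},{"linear":[0,0,0],"roll":0.2},{"linear":[0,0,0],"roll":0},{"linear":[0,0,0],"roll":0}]' | grep -E "grip|force"
python3 plan.py 0.5799 0.2032 0.215 1
```

```text
ft_force: [-0.0, 0.6, -3.2]
grip_width: 0.0299
gripper_force: 45.6
pos [ 0.519  -0.1819  0.2139] yaw 1.1 | roll 0.02 | shift [ 9.6   1.69 -0.03] | w 0.0299 F 45.6
```

```bash
python3 -m jog '[{"linear":[0.5,0.14,0],"roll":0},{"linear":[0.85,0.14,0],"roll":0},{"linear":[0.9,0.14,0],"roll":0},{"linear":[0.9,0.14,0],"roll":0},{"linear":[0.9,0.14,0],"roll":0},{"linear":[0.9,0.14,0],"roll":0},{"linear":[0.9,0.14,0],"roll":0},{"linear":[0.9,0.14,0],"roll":0},{"linear":[0.9,0.14,0],"roll":0},{"linear":[0.9,0.14,0],"roll":0},{"linear":[0.7,0.14,0],"roll":0},{"linear":[0.35,0.14,0],"roll":0}]' >/dev/null
python3 -m jog '[{"linear":[0,0,0],"roll":0},{"linear":[0,0,0],"roll":0},{"linear":[0,0,0],"roll":0},{"linear":[0,0,0],"roll":0}]' >/dev/null
python3 plan.py 0.5799 0.2032 0.0703 1
```

```text
pos [0.5797 0.2021 0.2147] yaw 0.96 | roll -0.01 | shift [0.03 0.01 3.61] | w 0.0294 F 45.5
```

```bash
python3 -m jog '[{"linear":[0,0,0.45],"roll":0},{"linear":[0,0,0.5],"roll":0},{"linear":[0,0,0.5],"roll":0},{"linear":[0,0,0.5],"roll":0},{"linear":[0,0,0.5],"roll":0},{"linear":[0,0,0.4],"roll":0},{"linear":[0,0,0.3],"roll":0},{"linear":[0,0,0.2],"roll":0},{"linear":[0,0,0.15],"roll":0},{"linear":[0,0,0.08],"roll":0},{"linear":[0,0,0.03],"roll":0},{"linear":[0,0,0],"roll":0}]' | sed -n '2p;4p'
python3 -m jog '[{"linear":[0,0,0.01],"roll":0},{"linear":[0,0,0],"roll":0},{"linear":[0,0,0],"roll":0}]'| sed -n '2p;4p'
```

```text
position: [0.58, 0.2029, 0.0709]
ft_force: [-0.3, -0.2, -2.6]
position: [0.5799, 0.2031, 0.0705]
ft_force: [0.0, 0.8, -3.3]
```

```bash
python3 -m jog '[{"linear":[0,0,0.02],"roll":0},{"linear":[0,0,0],"roll":0},{"linear":[0,0,0],"roll":0}]'| sed -n '2p;4p'
python3 -m jog '[{"linear":[0,0,0],"roll":0},{"linear":[0,0,0],"roll":0},{"linear":[0,0,0],"roll":0},{"linear":[0,0,0],"roll":0},{"linear":[0,0,0],"roll":0},{"linear":[0,0,0],"roll":0},{"linear":[0,0,0],"roll":0},{"linear":[0,0,0],"roll":0}]' 1 | grep grip_w
python3 -m jog '[{"linear":[0,0,-0.3],"roll":0},{"linear":[0,0,-0.5],"roll":0},{"linear":[0,0,-0.6],"roll":0},{"linear":[0,0,-0.6],"roll":0},{"linear":[0,0,-0.6],"roll":0},{"linear":[0,0,-0.6],"roll":0},{"linear":[0,0,-0.5],"roll":0},{"linear":[0,0,0],"roll":-0.8},{"linear":[0,0,0],"roll":0},{"linear":[0,0,0],"roll":0},{"linear":[0,0,0],"roll":0}]' | grep pos
python3 plan.py 0.5357 -0.2440 0.215 4.9
```

```text
position: [0.58, 0.2031, 0.0701]
ft_force: [-2.5, -0.5, 4.5]
grip_width: 0.0854
position: [0.5794, 0.203, 0.2164]
pos [0.5794 0.203  0.2164] yaw 4.9 | roll 0.0 | shift [-11.04  -2.04   0.04] | w 0.0853 F 0.0
```

Jasper was set down with contact and released. Now lapis.

```bash
python3 -m jog '[{"linear":[-0.92,-0.17,0],"roll":0},{"linear":[-0.92,-0.17,0],"roll":0},{"linear":[-0.92,-0.17,0],"roll":0},{"linear":[-0.92,-0.17,0],"roll":0},{"linear":[-0.92,-0.17,0],"roll":0},{"linear":[-0.92,-0.17,0],"roll":0},{"linear":[-0.92,-0.17,0],"roll":0},{"linear":[-0.92,-0.17,0],"roll":0},{"linear":[-0.92,-0.17,0],"roll":0},{"linear":[-0.92,-0.17,0],"roll":0},{"linear":[-0.92,-0.17,0],"roll":0},{"linear":[-0.92,-0.17,0],"roll":0}]' >/dev/null
python3 -m jog '[{"linear":[0,0,0],"roll":0},{"linear":[0,0,0],"roll":0},{"linear":[0,0,0],"roll":0},{"linear":[0,0,0],"roll":0}]' >/dev/null
python3 plan.py 0.5357 -0.2440 0.075 4.9
```

```text
pos [ 0.5371 -0.2428  0.2171] yaw 5.04 | roll 0.03 | shift [-0.03 -0.04  3.55] | w 0.0852 F 0.0
```

```bash
python3 -m jog '[{"linear":[0,-0.03,0.5],"roll":0},{"linear":[0,0,0.5],"roll":0},{"linear":[0,0,0.5],"roll":0},{"linear":[0,0,0.5],"roll":0},{"linear":[0,0,0.5],"roll":0},{"linear":[0,0,0.5],"roll":0},{"linear":[0,0,0.35],"roll":0},{"linear":[0,0,0.2],"roll":0},{"linear":[0,0,0],"roll":0},{"linear":[0,0,0],"roll":0},{"linear":[0,0,0],"roll":0}]' 1 40 | sed -n '2p;4p'
python3 -m jog '[{"linear":[0,0,0],"roll":0},{"linear":[0,0,0],"roll":0},{"linear":[0,0,0],"roll":0},{"linear":[0,0,0],"roll":0},{"linear":[0,0,0],"roll":0},{"linear":[0,0,0],"roll":0},{"linear":[0,0,0],"roll":0},{"linear":[0,0,0],"roll":0},{"linear":[0,0,0],"roll":0},{"linear":[0,0,0],"roll":0},{"linear":[0,0,0],"roll":0},{"linear":[0,0,0],"roll":0}]' -1 40 | grep -E "pos|grip"
python3 -m jog '[{"linear":[0,0,-0.3],"roll":0},{"linear":[0,0,-0.5],"roll":0},{"linear":[0,0,-0.5],"roll":0},{"linear":[0,0,-0.5],"roll":0},{"linear":[0,0,-0.5],"roll":0},{"linear":[0,0,-0.5],"roll":0},{"linear":[0,0,-0.5],"roll":0},{"linear":[0,0,-0.2],"roll":0},{"linear":[0,0,0],"roll":0.8},{"linear":[0,0,0],"roll":0},{"linear":[0,0,0],"roll":0},{"linear":[0,0,0],"roll":0}]' | grep -E "grip|force"
python3 plan.py 0.5810 0.1428 0.215 1
```

```text
position: [0.5363, -0.244, 0.0764]
ft_force: [0.1, -0.0, 0.1]
position: [0.5358, -0.2442, 0.0755]
grip_width: 0.0298
gripper_force: 46.0
ft_force: [-0.7, -0.4, -1.7]
grip_width: 0.0296
gripper_force: 45.4
pos [ 0.5355 -0.2439  0.2143] yaw 1.09 | roll 0.02 | shift [ 9.65  1.31 -0.02] | w 0.0296 F 45.4
```

Lapis is held. Its set-down height is 0.0755 − 0.005 = 0.0705.

```bash
python3 -m jog '[{"linear":[0.5,0.11,0],"roll":0},{"linear":[0.85,0.11,0],"roll":0},{"linear":[0.9,0.11,0],"roll":0},{"linear":[0.9,0.11,0],"roll":0},{"linear":[0.9,0.11,0],"roll":0},{"linear":[0.9,0.11,0],"roll":0},{"linear":[0.9,0.11,0],"roll":0},{"linear":[0.9,0.11,0],"roll":0},{"linear":[0.9,0.11,0],"roll":0},{"linear":[0.9,0.11,0],"roll":0},{"linear":[0.7,0.1,0],"roll":0},{"linear":[0.4,0.1,0],"roll":0}]' >/dev/null
python3 -m jog '[{"linear":[0,0,0],"roll":0},{"linear":[0,0,0],"roll":0},{"linear":[0,0,0],"roll":0},{"linear":[0,0,0],"roll":0}]' >/dev/null
python3 plan.py 0.5810 0.1428 0.0705 1
```

```text
pos [0.581  0.1417 0.2151] yaw 0.94 | roll -0.01 | shift [0.03 0.   3.62] | w 0.0295 F 45.4
```

```bash
python3 -m jog '[{"linear":[0,0,0.45],"roll":0},{"linear":[0,0,0.5],"roll":0},{"linear":[0,0,0.5],"roll":0},{"linear":[0,0,0.5],"roll":0},{"linear":[0,0,0.5],"roll":0},{"linear":[0,0,0.4],"roll":0},{"linear":[0,0,0.3],"roll":0},{"linear":[0,0,0.2],"roll":0},{"linear":[0,0,0.15],"roll":0},{"linear":[0,0,0.08],"roll":0},{"linear":[0,0,0.04],"roll":0},{"linear":[0,0,0],"roll":0}]' | sed -n '2p;4p'
python3 -m jog '[{"linear":[0,0,0.02],"roll":0},{"linear":[0,0,0],"roll":0},{"linear":[0,0,0],"roll":0}]'| sed -n '2p;4p'
```

```text
position: [0.5813, 0.1426, 0.0709]
ft_force: [0.3, -1.0, -2.1]
position: [0.5814, 0.1428, 0.0705]
ft_force: [-0.6, 0.0, 1.7]
```

```bash
python3 -m jog '[{"linear":[0,0,0.01],"roll":0},{"linear":[0,0,0],"roll":0},{"linear":[0,0,0],"roll":0}]'| sed -n '2p;4p'
python3 -m jog '[{"linear":[0,0,0],"roll":0},{"linear":[0,0,0],"roll":0},{"linear":[0,0,0],"roll":0},{"linear":[0,0,0],"roll":0},{"linear":[0,0,0],"roll":0},{"linear":[0,0,0],"roll":0},{"linear":[0,0,0],"roll":0},{"linear":[0,0,0],"roll":0}]' 1 | grep grip_w
python3 -m jog '[{"linear":[0,0,-0.3],"roll":0},{"linear":[0,0,-0.5],"roll":0},{"linear":[0,0,-0.6],"roll":0},{"linear":[0,0,-0.6],"roll":0},{"linear":[0,0,-0.6],"roll":0},{"linear":[0,0,-0.6],"roll":0},{"linear":[0,0,-0.5],"roll":0},{"linear":[0,0,0],"roll":-1},{"linear":[0,0,0],"roll":-0.3},{"linear":[0,0,0],"roll":0},{"linear":[0,0,0],"roll":0},{"linear":[0,0,0],"roll":0}]' | grep pos
python3 plan.py 0.5516 -0.3086 0.215 7.5
```

```text
position: [0.5814, 0.1428, 0.0704]
ft_force: [-1.8, -0.4, 6.1]
grip_width: 0.0856
position: [0.5809, 0.1428, 0.2171]
pos [0.5809 0.1428 0.2171] yaw 7.44 | roll -0.01 | shift [-11.09  -2.2    0.05] | w 0.0853 F 0.0
```

Lapis is placed. Now malachite; it was measured well from only one place, so I re-measure from above it.

```bash
python3 -m jog '[{"linear":[-0.92,-0.18,0],"roll":0},{"linear":[-0.92,-0.18,0],"roll":0},{"linear":[-0.92,-0.18,0],"roll":0},{"linear":[-0.92,-0.18,0],"roll":0},{"linear":[-0.92,-0.18,0],"roll":0},{"linear":[-0.92,-0.18,0],"roll":0},{"linear":[-0.92,-0.18,0],"roll":0},{"linear":[-0.92,-0.18,0],"roll":0},{"linear":[-0.92,-0.18,0],"roll":0},{"linear":[-0.92,-0.18,0],"roll":0},{"linear":[-0.92,-0.18,0],"roll":0},{"linear":[-0.94,-0.2,0],"roll":0}]' >/dev/null
python3 -m jog '[{"linear":[0,0,0],"roll":0},{"linear":[0,0,0],"roll":0},{"linear":[0,0,0],"roll":0},{"linear":[0,0,0],"roll":0}]' >/dev/null
python3 plan.py 0.5516 -0.3086 0.075 7.5
python3 - <<'E'
from h import *
im,c=shot("wrist","m1")
m=mask(im,"malachite",110,40);m[:,:225]=0;m[:,330:]=0
v=im.max(2)
t,_=cv2.threshold(v[m>0].reshape(-1,1),0,255,cv2.THRESH_OTSU); b=((m>0)&(v>t)).astype(np.uint8)
b=cv2.morphologyEx(cv2.morphologyEx(b,cv2.MORPH_CLOSE,np.ones((5,5))),cv2.MORPH_OPEN,np.ones((7,7)))
print("otsu",t,m.sum())
R=None
c3=(c[0],c[1],np.load("w3.npz")["T"])
from bars import tops
r3=tops(cv2.imread("pics/w3.png")[:,:,::-1].copy())["malachite"]
for cn in cv2.findContours(b,cv2.RETR_EXTERNAL,cv2.CHAIN_APPROX_NONE)[0]:
    if cv2.contourArea(cn)<200: continue
    r=cv2.minAreaRect(cn);P=np.array([plane(c,p,.12) for p in cv2.boxPoints(r)]);e=P[1]-P[0]
    print(np.round(r[0]),np.round(P.mean(0)[:2],4),np.round(np.degrees(np.arctan2(e[1],e[0]))%90,1),np.linalg.norm(e),np.linalg.norm(P[2]-P[1]),"tri",np.round(tri([ray(c,r[0]),ray(c3,r3[0])])[0],4))
E
```

```text
pos [ 0.5525 -0.306   0.2174] yaw 7.56 | roll 0.01 | shift [-0.06 -0.03  3.56] | w 0.0855 F 0.0
otsu 85.0 1592
[254. 198.] [ 0.5515 -0.3091] 7.5 0.02844435280820423 0.028333047654941833 tri [ 0.5517 -0.3098  0.1168]
```

View pics/m1.png

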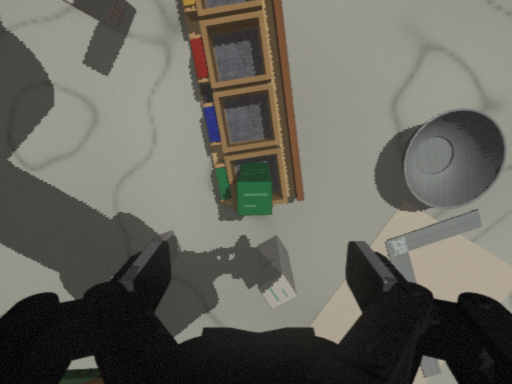

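Malachite's top is at (254,198), which gives (0.5515, −0.309), yaw 7.5° and height 0.117 m. The white look-alike at (275,280) is about 75 mm further along the row, clear of the fingers. I grasp.

```bash
python3 -m jog '[{"linear":[-0.04,-0.02,0.5],"roll":0},{"linear":[0,0,0.5],"roll":0},{"linear":[0,0,0.5],"roll":0},{"linear":[0,0,0.5],"roll":0},{"linear":[0,0,0.5],"roll":0},{"linear":[0,0,0.5],"roll":0},{"linear":[0,0,0.35],"roll":0},{"linear":[0,0,0.22],"roll":0},{"linear":[0,0,0],"roll":0},{"linear":[0,0,0],"roll":0},{"linear":[0,0,0],"roll":0}]' 1 40 | sed -n '2p;4p'
python3 -m jog '[{"linear":[0,0,0],"roll":0},{"linear":[0,0,0],"roll":0},{"linear":[0,0,0],"roll":0},{"linear":[0,0,0],"roll":0},{"linear":[0,0,0],"roll":0},{"linear":[0,0,0],"roll":0},{"linear":[0,0,0],"roll":0},{"linear":[0,0,0],"roll":0},{"linear":[0,0,0],"roll":0},{"linear":[0,0,0],"roll":0},{"linear":[0,0,0],"roll":0},{"linear":[0,0,0],"roll":0}]' -1 40 | grep -E "pos|grip"
python3 -m jog '[{"linear":[0,0,-0.3],"roll":0},{"linear":[0,0,-0.5],"roll":0},{"linear":[0,0,-0.5],"roll":0},{"linear":[0,0,-0.5],"roll":0},{"linear":[0,0,-0.5],"roll":0},{"linear":[0,0,-0.5],"roll":0},{"linear":[0,0,-0.5],"roll":0},{"linear":[0,0,-0.2],"roll":0},{"linear":[0,0,0],"roll":1},{"linear":[0,0,0],"roll":0.3},{"linear":[0,0,0],"roll":0},{"linear":[0,0,0],"roll":0}]' | grep -E "grip|force"
python3 plan.py 0.5822 0.0826 0.215 1
```

```text
position: [0.5523, -0.309, 0.0758]
ft_force: [-0.3, 0.2, 0.7]
position: [0.5517, -0.309, 0.0747]
grip_width: 0.0297
gripper_force: 46.4
ft_force: [0.0, 0.6, -2.7]
grip_width: 0.0295
gripper_force: 45.7
pos [ 0.5515 -0.3087  0.2134] yaw 1.06 | roll 0.01 | shift [ 9.77  0.94 -0.04] | w 0.0295 F 45.7
```

Set-down height is 0.0697.

```bash
python3 -m jog '[{"linear":[0.55,0.08,0],"roll":0},{"linear":[0.87,0.08,0],"roll":0},{"linear":[0.9,0.08,0],"roll":0},{"linear":[0.9,0.08,0],"roll":0},{"linear":[0.9,0.08,0],"roll":0},{"linear":[0.9,0.08,0],"roll":0},{"linear":[0.9,0.08,0],"roll":0},{"linear":[0.9,0.08,0],"roll":0},{"linear":[0.9,0.08,0],"roll":0},{"linear":[0.9,0.08,0],"roll":0},{"linear":[0.75,0.07,0],"roll":0},{"linear":[0.4,0.07,0],"roll":0}]' >/dev/null
python3 -m jog '[{"linear":[0,0,0],"roll":0},{"linear":[0,0,0],"roll":0},{"linear":[0,0,0],"roll":0},{"linear":[0,0,0],"roll":0}]' >/dev/null
python3 plan.py 0.5822 0.0826 0.0697 1
```

```text
pos [0.5825 0.0814 0.2143] yaw 0.94 | roll -0.01 | shift [ 0.03 -0.01  3.62] | w 0.0295 F 45.7
```

```bash
python3 -m jog '[{"linear":[0,0,0.45],"roll":0},{"linear":[0,0,0.5],"roll":0},{"linear":[0,0,0.5],"roll":0},{"linear":[0,0,0.5],"roll":0},{"linear":[0,0,0.5],"roll":0},{"linear":[0,0,0.4],"roll":0},{"linear":[0,0,0.3],"roll":0},{"linear":[0,0,0.2],"roll":0},{"linear":[0,0,0.15],"roll":0},{"linear":[0,0,0.08],"roll":0},{"linear":[0,0,0.04],"roll":0},{"linear":[0,0,0],"roll":0}]' | sed -n '2p;4p'
python3 -m jog '[{"linear":[0,0,0.02],"roll":0},{"linear":[0,0,0],"roll":0},{"linear":[0,0,0],"roll":0}]'| sed -n '2p;4p'
```

```text
position: [0.5828, 0.0823, 0.0701]
ft_force: [0.7, 0.3, -1.9]
position: [0.5829, 0.0824, 0.0697]
ft_force: [0.1, -0.2, 2.4]
```

```bash
python3 -m jog '[{"linear":[0,0,0.01],"roll":0},{"linear":[0,0,0],"roll":0},{"linear":[0,0,0],"roll":0},{"linear":[0,0,0],"roll":0}]'| sed -n '2p;4p'
python3 -m jog '[{"linear":[0,0,0],"roll":0},{"linear":[0,0,0],"roll":0},{"linear":[0,0,0],"roll":0},{"linear":[0,0,0],"roll":0},{"linear":[0,0,0],"roll":0},{"linear":[0,0,0],"roll":0},{"linear":[0,0,0],"roll":0},{"linear":[0,0,0],"roll":0}]' 1 | grep grip_w
python3 -m jog '[{"linear":[0,0,-0.3],"roll":0},{"linear":[0,0,-0.5],"roll":0},{"linear":[0,0,-0.6],"roll":0},{"linear":[0,0,-0.6],"roll":0},{"linear":[0,0,-0.6],"roll":0},{"linear":[0,0,-0.6],"roll":0},{"linear":[0.3,0,-0.6],"roll":0},{"linear":[0.5,0,-0.6],"roll":0},{"linear":[0.5,0,-0.6],"roll":0},{"linear":[0.2,0,-0.3],"roll":0},{"linear":[0,0,0],"roll":0},{"linear":[0,0,0],"roll":0}]' | grep -E "pos|time"
python3 -m jog '[{"linear":[0,0,0],"roll":0},{"linear":[0,0,0],"roll":0},{"linear":[0,0,0],"roll":0}]' >/dev/null
python3 - <<'E'
from bars import *
im,c=shot("wrist","f1"); s,_=shot("side","f1s")
cv2.imwrite("pics/final.png",np.hstack([cv2.resize(im,(400,300)),cv2.resize(s[80:230,130:330],(400,300))])[:,:,::-1])
t=tops(im); o=np.array([.5808,.1729]); a=np.radians(.95); X=np.array([np.cos(a),np.sin(a)]);Y=np.array([-np.sin(a),np.cos(a)])
for n in HUE:
    p=plane(c,t[n][0],.115)[:2]-o; print(n,np.round([p@X,p@Y],4),np.round(t[n][1],1))
E
```

```text
position: [0.5829, 0.0824, 0.0697]
ft_force: [-1.2, -0.5, 5.9]
grip_width: 0.0853
time_s: 41.38
position: [0.5814, 0.1425, 0.2802]
calcite [0.0028 0.0938] [33. 30.]
jasper [0.0014 0.0307] [28. 27.]
lapis [ 0.0019 -0.0296] [25. 26.]
malachite [ 0.0018 -0.0902] [23. 24.]
```

View pics/final.png

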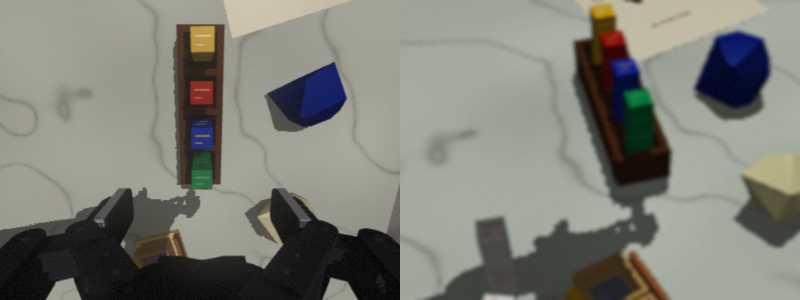

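The picture shows all four bars upright in the rack bays in the order yellow, red, blue, green (wrist half: rows 40, 92, 135 and 178, column about 202). They measure within about 4 mm of the bay centres, and the gripper is clear.

```bash
python3 -c "
from rig import env
print(env.close_job())"
```

```text
the job is handed in; nothing more can be done
None
```

I moved all four bars to the polishing rack in box order (calcite, jasper, lapis, malachite from the left); my last picture showed each upright and within about 4 mm of its bay centre, and I handed the job in at about 42 s, though the hand-in gave no verdict.

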